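# Find the tight spot of a phone-frame jig with a feeler blade

## Robot

A 7-joint arm with a two-finger parallel gripper is mounted at the origin on the work surface. World frame = base frame: x ahead of the robot, y to its left, z up, the work surface at z = 0. Lengths are in m, angles in rad, forces in N, time in s.
With the tool pointing down it reaches from about 0.425 to 0.925 m from the base axis. Payload 6.8 kg.
Tool frame: the origin (TCP) lies on the centre line of the jaws, within the pads' length; the fingertips stand ahead of it and the grasp point (between the pads) lies 6 mm ahead of it (arm.finger_overhang is the z of the fingertips in the tool frame, in m); z points along the fingers, y is the line along which they close (so a half turn about z gives the same grasp; the last joint's range is limited). The gripper opens to 88 mm and grips with 3 to 60 N. Pads are 20 mm wide; open, the fingers measure 115 mm over their backs; the gripper's body (75 mm by 178 mm) begins 61 mm behind the grasp point.
Start: joints at [-1.254, 0.477, 0.022, 1.555, -0.011, 1.109, -0.083], TCP at [0.278, 0.615, 0.248] pointing down, gripper open.
Joint ranges: [-2.96, 2.96], [-0.34, 2.1], [-1.41, 1.46], [0.24, 2.44], [-1.37, 4.51], [0.17, 1.92], [-2.96, 2.96]. Speed limits (rad/s): [2.39, 2.39, 3.14, 3.14, 3.14, 3.14, 3.14].

## Interface

Orientations are given as a 3x3 rotation matrix whose columns are the frame's x, y, z axes.
In Python, from station import sensors, optics, job_done, arm gives the robot as it stands. The module is installed in compiled form; this text tells all that it offers.
- The arm moves only by the tool step_arm, never from a script. Its argument "motion" is one flat list of numbers, 5 for each row, row after row: the shift along the tool's x, y, z in m, then the turn about the tool's z in rad, then the finger opening in m, from 0 to 0.0878. In form: [x, y, z, twist, gripper, x, y, z, twist, gripper, ...]. A call has exactly 8 rows; each row shifts and turns the commanded pose from where the row before left it, along the tool's axes as they then stand; what a row does not reach is not made up. A row lasts 1/10 s, in which the tool goes at most 50 mm and 8.59 degrees, less where a joint would pass 70% of its speed; a pose out of reach is approached as far as the arm can. A call is refused whole if a number of a shift passes 0.05 or a number of a turn 0.15, either way. A call with a gripper value outside its range is refused whole. The fingers move at their own pace and stop on an object; the grip force is fixed at half the most. Time passes only in rows, so rows that do not move let the fingers close, or fill a call up. It gives the time, the measured TCP pose, the force, the opening and the grip force at its end, in the units of the state.
- sensors.observe(): the state, without advancing time (a new reading comes with each control period).
- optics.snapshot(name): name is "scene" or "top" or "wrist"; returns (picture, depth): 420x560x3 uint8, red, green, blue; 420x560 float32, m along the optical axis (not along the pixel's ray), 0 where there is no reading.
- optics.calibration(name): a dict with "fovy" (degrees; the focal length in pixels is half the picture's height over the tangent of half this angle, whatever the lens; pixels are square), "cx", "cy" (the principal point, pixels), "k1" (the pictures are not rectified: a ray, as slopes to the right and down, at radius r is drawn at 1 + k1 r^2 times it, then the intrinsics apply), "eye" and "rotation" of the camera in the world. Camera axes: x right, y up, looking along -z (the intrinsics and any distortion apply to the point x, -y, -z); pixel columns grow to the right and rows downward; lengths in m; the calibration is good to about 2 mm. A picture is of the moment at which its call begins: read the wrist's pose just before it. calibration takes no time and is no camera call; for the wrist camera it gives the pose at the moment of the call.
- job_done(): hands the job in; it is judged then, once.
The state is a dict: "time_s": time; "joint_positions": joint angles; "dq": joint speeds; "joint_torque": joint torques, N m; "ee_pos": TCP position; "tcp_rot": TCP orientation; "force": force on the tool from outside, world axes, zero at the start; "moment": the same for the moment, N m; "opening": opening from 0.0 (shut) to 1.0 (fully open); "finger_force": force on a finger pad.
Only numpy, scipy, OpenCV 4.12 (cv2) and the standard library are available. Lean on these libraries where they do the work, as an engineer would, in place of code of your own. Each camera call takes 0.05 s, during which the arm holds its last target. There are 200 camera calls.

## Task

Check how far the jaw of the blue phone-frame jig toes in: take the orange-handled feeler blade from its black stand, stand it in the wide end of the jig's gap with its foot down on the base plate, then slide it gently along towards the narrow end until it drags, taking about 8 N to push on. Let go and leave it standing there, lightly pinched by the gap, so that the place can be read off the scale; do not force it, and leave everything else on the bench alone.

Things in the scene. Friction and masses are not known exactly. Their poses are not given: they have to be found in the camera images.
- feeler: Feeler blade, about 80 g, standing upright at the start: a flat metal blade 6 mm thick (its x), 24 mm wide (its y) and 50 mm high, with an orange handle on top, 14 mm (x) by 24 mm (y) by 30 mm high, which spans 50 to 80 mm above the foot. Origin: centre of the foot (underside); z up the blade. Its two ends and faces are alike. Take it by the handle.
- stand: Fixed black block 50 (x) x 60 (y) x 25 mm with a pocket of 8 x 26 mm, 20 mm deep, in which the feeler stands with its foot 5 mm above the table, its axes along the block's. Origin: centre of the underside.
- jig: Fixed phone-frame jig. Blue base plate 210 mm along y, x from -45 to +80 mm, its top 8 mm above the table. Bright steel fixed rail with a scale: y -85 to +85, x -22 to 0 mm, up to 38 mm above the table; its face at x = 0 is one side of the gap, which runs along y. Dark steel jaw on the +x side, as long and tall; a bracket behind it. Origin: under the plate, middle of the rail's face.
- gap_wide (a point): Wide end of the gap: foot of the fixed rail's face at its -y end, on the base plate's top; axes as the jig's. The gap extends from here to +x; it is 12.2 to 16.2 mm wide here, different each time, and narrows steadily by 7 mm per 100 mm towards +y. Ends and top of the gap are open.
- gap_narrow (a point): Narrow end of the gap: foot of the fixed rail's face at its +y end, on the plate's top, 170 mm from gap_wide. The 6 mm blade first binds with its centre 36 to 93 mm from this end, to be found by feel. The jaw is sprung and yields to +x by 1 mm per 12 N (6 mm at most); the rail does not. Past first touch the push needed grows by roughly 0.8 N per mm.
- phone: Complete phone, 72 x 148 x 8 mm, lying flat left of the jig; bystander. Origin: centre of its underside.
- frame: Opened phone frame with its boards, 72 x 148 x 6 mm, lying beyond the jig; bystander. Origin: centre of its underside.
- driver: Yellow precision screwdriver, 150 mm long, lying beyond the jig to the right; bystander. Lies along its x, origin on its underside.
- driver2: Black precision screwdriver, 130 mm long, lying left of the jig on the robot's side; bystander. Lies along its x, origin on its underside.
- dish: Small round steel screw dish, 70 mm across, 22 mm high; bystander. Origin: centre of its underside.
- opener: Flat blue plastic opening stick, 13 x 120 x 5 mm; bystander. Origin: centre of its underside.
Mind the look-alikes: they are no part of the job. Of the things like the feeler, leave any that is turquoise; of the rest the larger one is meant.

How it is judged:
On the way, in this order (a step that is already met when the one before it is completed fails the run):
1. the feeler stands upright in the wide end of the gap, its foot on the base plate (blade centre within 55 mm of the end, or less than 12 mm outside it) (z of feeler in the frame of jig between 0.006 and 0.0105 m and x of feeler in the frame of jig between 0 and 0.016 m and y of feeler in the frame of jig between -0.097 and -0.03 m and angle between the y axis of feeler and the y axis of jig, either way round below 0.12 rad and angle between feeler's own z axis and vertical below 0.1 rad), for 0.15 s.
2. the feeler has been slid along the floor of the gap to where it binds and presses on the fixed rail (z of feeler in the frame of jig between 0.006 and 0.0105 m and x of feeler in the frame of jig between 0 and 0.016 m and y of feeler in the frame of jig between -0.012 and 0.078 m and angle between the y axis of feeler and the y axis of jig, either way round below 0.12 rad and angle between feeler's own z axis and vertical below 0.1 rad and contact force between feeler and jig above 1.5 N), for 0.2 s.
At the end, for the whole second after the job is handed in: the feeler, let go, stands still and upright (within 0.1 rad) in the gap, in line with it (within 0.12 rad), foot on the base plate (within 2 mm), where the gap pinches it: it presses on the jig's plate and rail with 4 to 14 N (z of feeler in the frame of jig between 0.006 and 0.0105 m and x of feeler in the frame of jig between 0 and 0.016 m and y of feeler in the frame of jig between -0.012 and 0.078 m and angle between the y axis of feeler and the y axis of jig, either way round below 0.12 rad and angle between feeler's own z axis and vertical below 0.1 rad and contact force between feeler and jig between 4 and 14 N and linear speed of feeler below 0.01 m/s); the robot touches nothing.
It fails at once if the feeler is forced: it presses on the jig's plate or fixed rail with more than 30 N (contact force between feeler and jig above 30 N).
It fails at once if a bystander (phone, frame, screwdriver, dish, opening stick) is shifted by more than 20 mm (distance of any of phone, frame, driver, driver2, dish, opener from where it was at the start of the episode above 0.02 m).
It also fails if it takes over 64 s, if anything falls off the work surface, if the arm or the gripper's body presses on something with over 40 N, if the wrist force passes 120 N, or if a joint passes its speed limit or range.

## Working session

There is one attempt and no reset: what is moved stays moved. The work goes in short steps, Python scripts to look and compute and a tool call to move; the robot and the scene stay as the last step left them, time stands still between calls to the robot, and variables do not carry over. Pictures are saved under pics/ and viewed, at most 10 in all, crops included, and the job is handed in when it is done.

Besides the shell and the picture viewer there is one more tool, called in YAML: its name, and indented under it one key for each argument. step_arm: Moves the arm, as the interface text tells. Its arguments: {"type":"object","properties":{"motion":{"type":"array"}},"required":["motion"]}

```bash
mkdir -p pics; cat > h.py <<'E'
import numpy as np, cv2
from station import sensors, optics, job_done, arm
def snap(n):
    c=optics.calibration(n); p,d=optics.snapshot(n); return p,d,c
def pts(d,c):
    """world point per pixel from depth"""
    h,w=d.shape; f=h/2/np.tan(np.radians(c['fovy'])/2)
    K=np.array([[f,0,c['cx']],[0,f,c['cy']],[0,0,1]])
    u,v=np.meshgrid(np.arange(w),np.arange(h))
    s=cv2.undistortPoints(np.stack([u,v],-1).reshape(-1,1,2).astype(float),K,np.array([c['k1'],0,0,0.])).reshape(h,w,2)
    P=np.stack([s[...,0]*d,-s[...,1]*d,-d],-1)
    return P@np.array(c['rotation']).T+np.array(c['eye'])
def save(n,p): cv2.imwrite('pics/'+n+'.png',cv2.cvtColor(p,cv2.COLOR_RGB2BGR))
E
python3 - <<'E'
from h import *
for n in('top','scene'):
    p,d,c=snap(n); save(n+'0',p); np.savez(n+'0.npz',p=p,P=pts(d,c),d=d)
    print(n,c['eye'],c['fovy'],c['k1'])
print(sensors.observe(),arm.finger_overhang)
E
```

```text
top [ 0.42665239 -0.0299091   0.94978054] 53.16333838709836 -0.0662713950763346
scene [ 1.30225428 -0.16706697  1.01147834] 45.475996392612004 -0.0011795893712419167
{'time_s': 0.1, 'joint_positions': array([-1.25410642,  0.47774232,  0.02234931,  1.55630132, -0.01148208,
        1.10933175, -0.0830947 ]), 'dq': array([ 0.00014592, -0.0012778 ,  0.00124727, -0.00247181,  0.00037759,
       -0.00234304,  0.00177023]), 'joint_torque': array([ 3.25534827e-03, -5.84082627e+01,  1.53912429e+00, -2.73311734e+01,
       -5.42602607e-02,  1.31092171e-02,  5.06196386e-05]), 'ee_pos': array([0.27799976, 0.61455453, 0.24678402]), 'tcp_rot': array([[-9.11136891e-01,  4.12103458e-01, -5.52027210e-04],
       [ 4.12103804e-01,  9.11135567e-01, -1.55959686e-03],
       [-1.39743633e-04, -1.64849874e-03, -9.99998631e-01]]), 'force': array([ 0.25445656,  0.01443562, -0.01607565]), 'moment': array([-0.02305927, -0.02434956, -0.02439618]), 'finger_force': 0.0, 'opening': 0.9995026738471268} 0.025
```

View pics/top0.png

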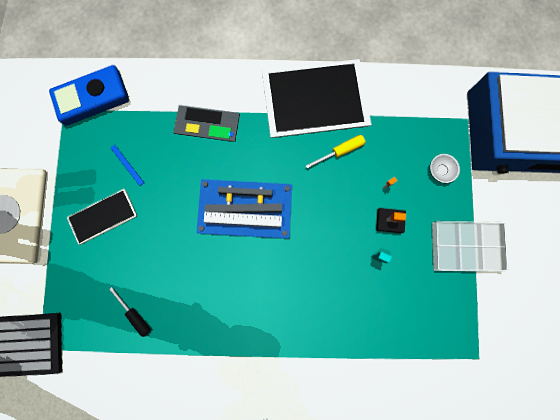

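View pics/scene0.png

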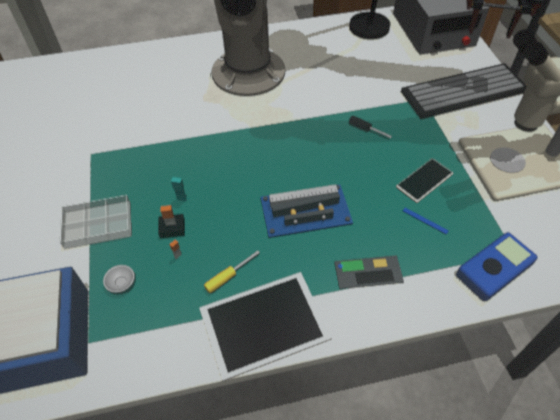

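The top view (world +x up, +y left) shows the jig at about (245,210), with its scale rail on the robot's side and the jaw on +x. The stand with the orange feeler is at (391,221), the small orange look-alike at (391,182) and the turquoise one at (385,256). The scene view agrees.

```bash
python3 - <<'E'
from h import *
z=np.load('top0.npz'); p,P=z['p'],z['P']
for n,(r,c) in dict(tl=(187,204),tr=(190,288),bl=(228,201),br=(232,284),mat=(280,350)).items(): print(n,P[r,c].round(4))
hsv=cv2.cvtColor(p,cv2.COLOR_RGB2HSV)
def rep(n,m):
    k,l,s,ce=cv2.connectedComponentsWithStats(m.astype(np.uint8))
    for i in range(1,k):
        if s[i,4]>15:
            q=P[l==i]; r=cv2.minAreaRect(q[:,:2].astype(np.float32)*1000)
            print(n,s[i],np.median(q,0).round(4),'zmax',q[:,2].max().round(3),r)
H,S,V=hsv[...,0],hsv[...,1],hsv[...,2]
rep('orange',(H>5)&(H<18)&(S>180)&(V>150))
rep('blue',(H>100)&(H<122)&(S>140)&(V>60))
w=(S<40)&(V>190); w[:,:195]=0; w[:,295:]=0; w[:205]=0;w[235:]=0
rep('rail',w)
b=(V<50); b[:,:370]=0;b[:,410:]=0;b[:200]=0;b[240:]=0; rep('stand',b)
E
```

```text
tl [0.6236 0.1362 0.0083]
tr [ 0.6194 -0.0562  0.0139]
bl [0.5284 0.1376 0.0137]
br [ 0.5235 -0.0488  0.013 ]
mat [ 0.4196 -0.1987  0.0021]
orange [394 212  12   8  34] [ 0.5534 -0.289   0.0846] zmax 0.088 ((560.6712646484375, -298.4530944824219), (21.313339233398438, 47.76039505004883), 30.694068908691406)
blue [  49   65   77   59 1786] [0.8375 0.4019 0.04  ] zmax 0.95 ((630.4888916015625, 253.36203002929688), (673.6130981445312, 182.79153442382812), 39.07976150512695)
blue [ 487   72   73   89 1345] [ 0.7394 -0.5049  0.11  ] zmax 0.95 ((680.1761474609375, -330.4891357421875), (236.1819305419922, 750.13916015625), 22.669246673583984)
blue [230 132   4   5  17] [0.7527 0.0794 0.0068] zmax 0.013 ((751.4345092773438, 78.11993408203125), (10.411599159240723, 6.951449394226074), 3.9747023582458496)
blue [111 145  33  41 270] [0.673  0.3197 0.0055] zmax 0.95 ((561.4585571289062, 173.74159240722656), (487.313232421875, 33.33210372924805), 52.5845947265625)
blue [ 197  179   95   60 2599] [0.5838 0.0371 0.0084] zmax 0.95 ((535.224609375, 44.21784973144531), (210.48452758789062, 211.3400421142578), 87.81710052490234)
blue [231 195  26   9 208] [0.5971 0.0447 0.0085] zmax 0.02 ((596.9650268554688, 44.46305465698242), (18.53766632080078, 56.99742889404297), 0.10801047086715698)
rail [204 212  78  14 745] [0.5481 0.0421 0.0384] zmax 0.95 ((531.2559204101562, 20.730178833007812), (205.08651733398438, 109.38204956054688), 53.904991149902344)
stand [376 208  30  25 483] [ 0.5469 -0.2787  0.0251] zmax 0.95 ((512.7437744140625, -170.53074645996094), (67.49652862548828, 322.7830810546875), 19.664989471435547)
```

step_arm:
  motion: [0,0,0,0.1434,0.05,0,0,0,0.1434,0.05,0,0,0,0.1434,0.05,0,0,0,0.1434,0.05,0,0,0,0.1434,0.05,0,0,0,0.1434,0.05,0,0,0,0.1434,0.05,0,0,0,0.1434,0.05]

```text
time_s: 0.9
ee_pos: [0.278, 0.6147, 0.2471]
tcp_rot: [[0.007, 1.0, -0.0], [1.0, -0.007, -0.001], [-0.001, -0.0, -1.0]]
force: [0.0, 0.9, -0.6]
opening: 0.569
finger_force: 0.0
```

```bash
python3 - <<'E'
from h import *
s=sensors.observe();c=optics.calibration('wrist')
R=s['tcp_rot'];print(s['ee_pos'],R.round(3),s['joint_positions'].round(3)); print(R.T@(c['eye']-s['ee_pos']),(R.T@c['rotation']).round(3),c['fovy'])
E
```

```text
[0.27797376 0.61473992 0.24711435] [[ 0.007  1.    -0.   ]
 [ 1.    -0.007 -0.001]
 [-0.001 -0.    -1.   ]] [-1.43   0.486  0.274  1.57  -0.142  1.106 -1.129]
[ 8.04684258e-02  3.80205925e-06 -1.37640843e-01] [[ 0.     0.955  0.296]
 [ 1.     0.    -0.   ]
 [-0.     0.296 -0.955]] 71.38007173501654
```

step_arm:
  motion: [-0.05,0.035,0,0,0.05,-0.05,0.035,0,0,0.05,-0.05,0.035,0,0,0.05,-0.05,0.035,0,0,0.05,-0.05,0.035,0,0,0.05,-0.05,0.035,0,0,0.05,-0.05,0.035,0,0,0.05,-0.05,0.035,0,0,0.05]

```text
time_s: 1.7
ee_pos: [0.5078, 0.2852, 0.2475]
tcp_rot: [[0.001, 1.0, -0.0], [1.0, -0.001, -0.0], [-0.0, -0.0, -1.0]]
force: [1.0, 1.2, -0.4]
opening: 0.569
finger_force: 0.0
```

step_arm:
  motion: [-0.045,0,0.015,0,0.05,-0.045,0,0.015,0,0.05,-0.04,0,0.01,0,0.05,-0.03,0,0.01,0,0.05,0,0,0,0,0.05,0,0,0,0,0.05,0,0,0,0,0.05,0,0,0,0,0.05]

```text
time_s: 2.5
ee_pos: [0.5072, 0.1287, 0.1979]
tcp_rot: [[-0.001, 1.0, 0.001], [1.0, 0.001, 0.001], [0.001, 0.001, -1.0]]
force: [0.1, 0.0, -0.1]
opening: 0.571
finger_force: 0.0
```

```bash
python3 - <<'E'
from h import *
p,d,c=snap('wrist'); save('w1',p); np.savez('w1.npz',p=p,P=pts(d,c),d=d)
s=sensors.observe();print(s['ee_pos'],s['joint_positions'].round(2))
E
```

```text
[0.50710502 0.12851109 0.19785152] [-0.73  0.3   0.43  1.99 -0.16  0.88 -0.2 ]
```

View pics/w1.png

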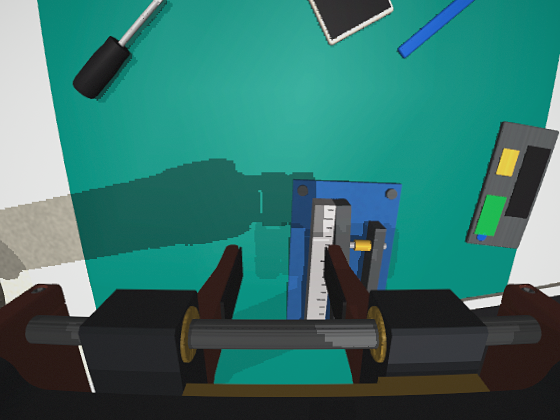

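The gripper hides what lies below it. The camera sees the +y side (image up is +y), so I'll look at the jig from further to −y.

step_arm:
  motion: [-0.04,0.01,0,0,0.05,-0.04,0.01,0,0,0.05,-0.04,0.01,0,0,0.05,-0.04,0.01,0,0,0.05,-0.03,0.01,0,0,0.05,-0.02,0.01,0,0,0.05,0,0,0,0,0.05,0,0,0,0,0.05]

```text
time_s: 3.35
ee_pos: [0.5668, -0.0822, 0.1975]
tcp_rot: [[0.001, 1.0, -0.0], [1.0, -0.001, 0.0], [0.0, -0.0, -1.0]]
force: [-0.7, -0.4, -0.2]
opening: 0.573
finger_force: 0.0
```

```bash
python3 - <<'E'
from h import *
p,d,c=snap('wrist'); save('w2',p); np.savez('w2.npz',p=p,P=pts(d,c),d=d)
s=sensors.observe();print(s['ee_pos'],s['joint_positions'].round(2))
E
```

```text
[ 0.56664385 -0.08138576  0.19742922] [-0.35  0.39  0.49  1.88 -0.23  0.92  0.25]
```

View pics/w2.png

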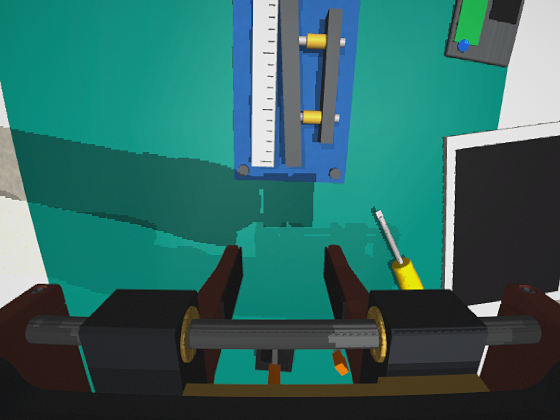

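Gap clearly seen: its wide end lies at about (278,166), the white rail at columns 252–274 and the dark jaw at 283–301, narrowing upwards (+y). Next I'll fit the rail-face line and the rail end.

```bash
python3 - <<'E'
from h import *
z=np.load('w2.npz'); p,P,d=z['p'],z['P'],z['d']
for r in (20,80,140,163,170): print(r,[tuple(int(v) for v in p[r,c]) for c in range(270,287)], (P[r,250:300:7,2]*1000).round(0))
c=optics.calibration('wrist'); f=210/np.tan(np.radians(c['fovy'])/2)
K=np.array([[f,0,c['cx']],[0,f,c['cy']],[0,0,1]])
def plane(u,v,h):
    s=cv2.undistortPoints(np.array([[[u,v]]],float),K,np.array([c['k1'],0,0,0.])).ravel()
    q=np.array(c['rotation'])@[s[0],-s[1],-1]; e=np.array(c['eye']); return e+q*(h-e[2])/q[2]
g=p.astype(int).sum(2); L=[];J=[];W=[]
S=cv2.cvtColor(p,cv2.COLOR_RGB2HSV)[...,1]
for r in range(5,160,3):
    row=g[r]; w=np.where((row[250:285]>600))[0]
    if len(w)==0: continue
    L.append(plane(250+w.max()+.5,r,.038)); W.append(plane(250+w.min()-.5,r,.038))
for n,A in(('face',L),('back',W)):
    A=np.array(A); k=np.polyfit(A[:,1],A[:,0],1); res=A[:,0]-np.polyval(k,A[:,1]); m=abs(res)<.002; k=np.polyfit(A[m,1],A[m,0],1); print(n,k,res[m].std())
for cc in (256,262,268):
    w=np.where(g[:200,cc]>600)[0].max(); print('end',plane(cc,w+.5,.038))
E
```

```text
20 [(227, 228, 227), (228, 228, 227), (228, 228, 227), (228, 229, 228), (228, 229, 228), (229, 230, 229), (234, 234, 233), (184, 184, 182), (31, 46, 68), (23, 51, 85), (55, 66, 84), (97, 98, 101), (108, 109, 111), (107, 107, 110), (107, 108, 110), (107, 108, 111), (105, 108, 109)] [ 7. 37. 38. 39.  9. 41. 37.  8.]
80 [(231, 231, 230), (230, 231, 230), (231, 231, 231), (231, 232, 231), (235, 236, 235), (204, 203, 199), (106, 117, 139), (34, 68, 110), (29, 55, 88), (31, 57, 90), (27, 56, 89), (26, 54, 89), (62, 83, 110), (101, 109, 117), (110, 114, 115), (109, 114, 115), (108, 113, 115)] [ 9. 39. 38. 41.  9. 38. 37. 39.]
140 [(214, 215, 213), (219, 220, 219), (231, 232, 230), (233, 233, 231), (156, 156, 156), (51, 86, 137), (45, 97, 160), (48, 99, 160), (48, 100, 162), (37, 73, 118), (28, 53, 83), (33, 65, 106), (36, 71, 114), (35, 70, 114), (62, 83, 112), (100, 104, 111), (109, 110, 110)] [ 8. 39. 41. 38.  9. 38. 39. 38.]
163 [(231, 231, 230), (233, 233, 232), (240, 240, 238), (185, 183, 178), (79, 100, 143), (43, 95, 159), (47, 97, 159), (48, 97, 159), (48, 97, 159), (48, 96, 158), (51, 108, 178), (41, 85, 139), (35, 66, 106), (33, 67, 108), (30, 66, 109), (77, 89, 109), (100, 105, 109)] [ 9. 38. 38. 38.  8. 38. 37. 38.]
170 [(54, 112, 184), (53, 111, 184), (53, 112, 184), (53, 111, 183), (52, 112, 184), (53, 113, 186), (53, 113, 186), (51, 111, 185), (53, 112, 185), (53, 112, 185), (53, 112, 184), (53, 112, 183), (54, 111, 183), (53, 111, 182), (53, 110, 180), (54, 111, 181), (53, 110, 181)] [10.  9.  9.  9. 10. 10.  8.  8.]
face [0.03234113 0.55790777] 0.0002746975050081251
back [0.03364641 0.53633449] 0.00029674931442412987
end [ 0.53933725 -0.04266618  0.038     ]
end [ 0.54543094 -0.04267038  0.038     ]
end [ 0.5515218  -0.04267242  0.038     ]
```

step_arm:
  motion: [-0.045,0,0,0,0.05,-0.045,0,0,0,0.05,-0.045,0,0,0,0.05,-0.045,0,0,0,0.05,-0.045,-0.005,0,0,0.05,-0.045,-0.005,0,0,0.05,-0.045,-0.005,0,0,0.05,0,0,0,0,0.05]

```text
time_s: 4.2
ee_pos: [0.5486, -0.4038, 0.198]
tcp_rot: [[0.008, 1.0, -0.001], [1.0, -0.008, -0.004], [-0.004, -0.001, -1.0]]
force: [-0.3, -1.2, -0.0]
opening: 0.572
finger_force: 0.0
```

```bash
python3 - <<'E'
from h import *
p,d,c=snap('wrist'); save('w3',p); np.savez('w3.npz',p=p,P=pts(d,c),d=d)
s=sensors.observe();print(s['ee_pos'],s['joint_positions'].round(2))
P=pts(d,c);hsv=cv2.cvtColor(p,cv2.COLOR_RGB2HSV);H,S,V=hsv[...,0],hsv[...,1],hsv[...,2]
m=((H>5)&(H<20)&(S>170)&(V>90)).astype(np.uint8)
k,l,s,ce=cv2.connectedComponentsWithStats(m)
for i in range(1,k):
    if s[i,4]>40:
        q=P[l==i]; t=q[q[:,2]>np.percentile(q[:,2],90)-.004]; r=cv2.minAreaRect(t[:,:2].astype(np.float32)*1000); print(s[i],t.mean(0).round(4),len(t),r)
E
```

```text
[ 0.55016817 -0.39998684  0.19760596] [ 0.19  0.58  0.52  1.62 -0.32  1.03  0.79]
[281  64  20  35 574] [ 0.5555 -0.2916  0.0859] 559 ((554.4827880859375, -301.1972351074219), (43.922325134277344, 14.061164855957031), 84.7701187133789)
[373  67  20  23 243] [ 0.6368 -0.286   0.0592] 236 ((597.8488159179688, -306.84625244140625), (100.61746215820312, 17.48921012878418), 28.04174041748047)
```

View pics/w3.png

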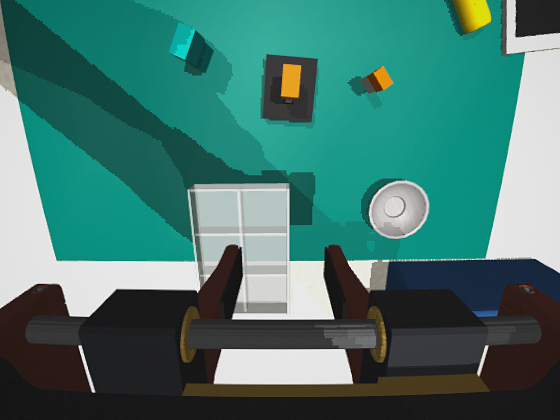

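Feeler stands in the black stand at (291,81) px; small orange at (378,80) and turquoise (187,42) are the look-alikes. I'll now refine the yaw and centre using rays on the handle's top plane.

```bash
cat >> h.py <<'E'
def planes(uv,h,c):
    f=210/np.tan(np.radians(c['fovy'])/2); K=np.array([[f,0,c['cx']],[0,f,c['cy']],[0,0,1]])
    s=cv2.undistortPoints(np.array(uv,float).reshape(-1,1,2),K,np.array([c['k1'],0,0,0.])).reshape(-1,2)
    q=np.c_[s[:,0],-s[:,1],-np.ones(len(s))]@np.array(c['rotation']).T; e=np.array(c['eye']); return e+q*((h-e[2])/q[:,2])[:,None]
def rect(m,h,c):
    n=cv2.findContours(cv2.resize(m.astype(np.uint8)*255,None,fx=4,fy=4,interpolation=cv2.INTER_LINEAR)//128,0,1)[0]
    n=max(n,key=cv2.contourArea).reshape(-1,2)
    return cv2.minAreaRect((planes((n+.5)/4-.5,h,c)[:,:2]*1000).astype(np.float32))
E
python3 - <<'E'
from h import *
p,d,c=snap('wrist');hsv=cv2.cvtColor(p,cv2.COLOR_RGB2HSV);H,S,V=hsv[...,0],hsv[...,1],hsv[...,2]
s=sensors.observe();print(s['ee_pos'],s['tcp_rot'].round(4))
o=(H>5)&(H<22)&(S>150); o[:,:270]=0;o[:,320:]=0;o[130:]=0
print(np.unique(V[o],return_counts=True))
print('handle',rect(o&(V>200),.085,c))
k=(V<75)&(S<110)|o; k[:,:255]=0;k[:,325:]=0;k[:45]=0;k[130:]=0
print('stand',rect(k,.025,c))
E
```

```text
[ 0.55146296 -0.39722709  0.19729384] [[ 1.4e-03  1.0e+00 -3.0e-04]
 [ 1.0e+00 -1.4e-03  9.0e-04]
 [ 9.0e-04 -3.0e-04 -1.0e+00]]
(array([ 75,  76,  77,  78,  79,  80,  81,  82,  83,  84,  85,  86, 110,
       116, 117, 118, 119, 127, 128, 133, 135, 136, 137, 144, 146, 149,
       150, 157, 161, 163, 164, 167, 169, 172, 174, 175, 177, 178, 179,
       192, 199, 202, 204, 205, 206, 207, 216, 217, 218, 219, 220, 221,
       222, 224, 225, 226, 228, 230, 231, 232, 233, 234, 235, 236, 237,
       238, 239, 240, 241, 242, 243, 244, 245, 246, 250, 251], dtype=uint8), array([  1,   4,   5,   4,   3,   1,   3,   4,   2,   1,   1,   2,   1,
         1,   1,   1,   1,   1,   1,   1,   2,   1,   1,   2,   1,   1,
         2,   1,   1,   1,   1,   3,   2,   4,   1,   1,   1,   1,   2,
         1,   1,   2,   1,   1,   1,   1,   1,   4,   6,   2,   6,   3,
         2,   3,   1,   1,   1,   4,   5,  56, 303,  34,  23,  16,  18,
         9,   8,   4,   4,   8,  11,   6,   2,   3,   1,   1]))
handle ((555.4510498046875, -291.4957275390625), (24.489009857177734, 14.358990669250488), 84.91954803466797)
stand ((555.6015014648438, -291.9801025390625), (60.526878356933594, 50.26455307006836), 85.17935943603516)
```

step_arm:
  motion: [0,0,0,0.0855,0.05,0.0355,-0.0015,0,0,0.05,0.035,-0.0015,0.02,0,0.05,0.035,-0.002,0.02,0,0.05,0,0,0.01,0,0.05,0,0,0,0,0.05,0,0,0,0,0.05,0,0,0,0,0.05]

```text
time_s: 5.1
ee_pos: [0.5558, -0.2935, 0.1486]
tcp_rot: [[0.088, 0.996, 0.001], [0.996, -0.088, -0.001], [-0.001, 0.001, -1.0]]
force: [-0.2, -0.9, 0.2]
opening: 0.569
finger_force: 0.0
```

```bash
python3 - <<'E'
from h import *
s=sensors.observe();R=s['tcp_rot'];print(s['ee_pos'],R.round(4)); print(R.T@(np.array([.5555,-.2916,.076])-s['ee_pos']))
E
```

```text
[ 0.5558439  -0.29351743  0.14864978] [[ 8.760e-02  9.962e-01  1.400e-03]
 [ 9.962e-01 -8.760e-02 -1.100e-03]
 [-9.000e-04  1.500e-03 -1.000e+00]]
[ 0.00194726 -0.00061956  0.07264716]
```

Go down, then close gently in place.

step_arm:
  motion: [0.002,-0.0005,0.02,0,0.05,0,0,0.02,0,0.05,0,0,0.02,0,0.05,0,0,0.0125,0,0.05,0,0,0,0,0.05,0,0,0,0,0.03,0,0,0,0,0.02,0,0,0,0,0.02]

```text
time_s: 5.9
ee_pos: [0.5558, -0.2908, 0.0762]
tcp_rot: [[0.087, 0.996, 0.002], [0.996, -0.087, -0.001], [-0.0, 0.002, -1.0]]
force: [-0.2, -0.7, -0.3]
opening: 0.335
finger_force: 0.0
```

step_arm:
  motion: [0,0,0,0,0.014,0,0,0,0,0.01,0,0,0,0,0.005,0,0,0,0,0.005,0,0,0,0,0.005,0,0,0,0,0.005,0,0,0,0,0.005,0,0,0,0,0.005]

```text
time_s: 6.7
ee_pos: [0.5554, -0.2905, 0.0755]
tcp_rot: [[0.087, 0.996, 0.001], [0.996, -0.087, 0.0], [0.0, 0.001, -1.0]]
force: [-0.5, 0.9, 5.6]
opening: 0.16
finger_force: 30.0
```

```bash
python3 - <<'E'
from h import *
s=sensors.observe();print(s['ee_pos'],s['tcp_rot'].round(3),s['force'].round(2),s['opening']*.0878,s['finger_force'])
E
```

```text
[ 0.55542772 -0.29049058  0.07551737] [[ 0.087  0.996  0.001]
 [ 0.996 -0.087  0.   ]
 [ 0.     0.001 -1.   ]] [-0.45  0.87  5.59] 0.01403460722252652 30.00083953142166
```

step_arm:
  motion: [0,0,-0.01,0,0.005,0,0,-0.015,0,0.005,0,0,-0.015,0,0.005,0,0,-0.015,0,0.005,0,0,0,-0.055,0.005,0.03,0,0,0,0.005,0.03,0,0,0,0.005,0.03,0,0,0,0.005]

```text
time_s: 7.5
ee_pos: [0.558, -0.1998, 0.1314]
tcp_rot: [[0.033, 0.999, 0.001], [0.999, -0.033, -0.0], [-0.0, 0.001, -1.0]]
force: [0.3, -0.0, -1.5]
opening: 0.157
finger_force: 30.0
```

step_arm:
  motion: [0.035,0,0,0,0.005,0.035,0,0,0,0.005,0.03,0,0,0,0.005,0.03,0,0,0,0.005,0.03,-0.002,0,0,0.005,0.019,0,0,0,0.005,0,0,0,0,0.005,0,0,0,0,0.005]

```text
time_s: 8.3
ee_pos: [0.5619, -0.022, 0.1309]
tcp_rot: [[0.031, 1.0, 0.001], [1.0, -0.031, -0.0], [-0.0, 0.001, -1.0]]
force: [0.4, 0.0, -1.0]
opening: 0.158
finger_force: 30.0
```

```bash
python3 - <<'E'
from h import *
s=sensors.observe();print(s['ee_pos'],s['tcp_rot'].round(4),s['force'].round(2),s['opening']*.0878,s['finger_force'])
p,d,c=snap('wrist'); np.savez('w4.npz',p=p,P=pts(d,c)); q=cv2.resize(p[100:300,180:400],None,fx=3,fy=3,interpolation=cv2.INTER_CUBIC); save('w4',q)
E
```

```text
[ 0.56187512 -0.02202181  0.13094025] [[ 3.130e-02  9.995e-01  8.000e-04]
 [ 9.995e-01 -3.130e-02 -3.000e-04]
 [-3.000e-04  8.000e-04 -1.000e+00]] [ 0.4   0.02 -0.96] 0.013868314175739669 29.99973088502884
```

View pics/w4.png

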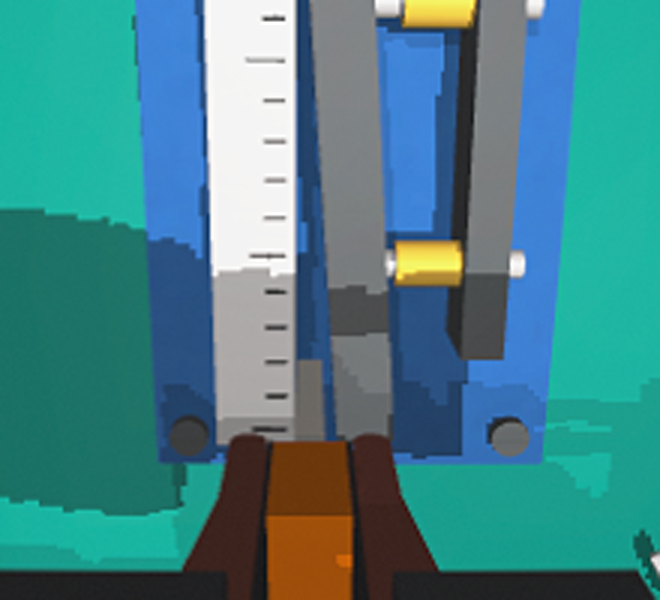

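The held feeler shows its blade at crop (295–323, 360–440) above the gap; the rail face's edge is at crop column ~295. I'll compare them at their own heights.

```bash
python3 - <<'E'
from h import *
z=np.load('w4.npz');p=z['p'];c=optics.calibration('wrist');g=p.astype(int).sum(2)
for r in(222,225,228,235,240): print(r,[tuple(int(v) for v in p[r,k]) for k in range(274,292,1)])
f=lambda u,v,h:planes([[u,v]],h,c)[0].round(4)
print('blade L,R foot',f(278.2,223,.0605),f(287.3,223,.0605))
A=[]
for r in range(105,215,3):
    w=np.where(g[r,250:282]>(520 if r<188 else 400))[0]
    if len(w): A.append(f(250+w.max()+.5,r,.038))
A=np.array(A);k=np.polyfit(A[:,1],A[:,0],1);print(k,np.std(A[:,0]-np.polyval(k,A[:,1])))
print('jaw low', [f(np.where((g[r,282:300]>250))[0].min()+281.5,r,.038) for r in (110,130,150,170,230,236)])
E
```

```text
222 [(171, 167, 166), (173, 170, 169), (176, 173, 171), (162, 158, 157), (101, 105, 115), (94, 93, 97), (109, 105, 100), (107, 104, 100), (106, 103, 99), (106, 104, 99), (107, 104, 99), (107, 105, 100), (111, 106, 97), (73, 87, 119), (37, 77, 129), (39, 79, 130), (47, 70, 102), (93, 96, 100)]
225 [(172, 169, 168), (172, 169, 169), (175, 172, 171), (160, 158, 157), (100, 105, 114), (93, 94, 96), (107, 104, 100), (107, 105, 100), (106, 104, 99), (107, 104, 100), (108, 104, 100), (107, 104, 99), (111, 106, 99), (73, 88, 121), (37, 80, 130), (40, 81, 131), (38, 73, 116), (92, 99, 108)]
228 [(172, 168, 167), (173, 169, 168), (173, 170, 168), (160, 156, 155), (108, 110, 113), (97, 97, 96), (107, 104, 99), (107, 104, 99), (107, 104, 99), (107, 104, 100), (107, 104, 100), (107, 103, 99), (111, 106, 99), (78, 88, 104), (41, 69, 107), (36, 68, 109), (31, 64, 104), (92, 97, 106)]
235 [(170, 169, 167), (170, 168, 167), (171, 170, 169), (158, 157, 156), (117, 115, 113), (102, 100, 96), (108, 105, 101), (106, 103, 99), (106, 104, 99), (108, 105, 100), (106, 103, 99), (107, 104, 100), (110, 106, 100), (86, 91, 100), (49, 71, 103), (34, 65, 104), (32, 63, 103), (61, 73, 92)]
240 [(134, 132, 131), (135, 132, 131), (136, 133, 132), (126, 124, 123), (111, 107, 105), (107, 103, 98), (108, 103, 99), (107, 103, 99), (108, 104, 100), (107, 104, 99), (108, 104, 99), (108, 104, 100), (111, 106, 100), (100, 100, 100), (61, 76, 102), (33, 65, 103), (32, 63, 102), (45, 70, 102)]
blade L,R foot [ 0.5587 -0.0149  0.0605] [ 0.5655 -0.0151  0.0605]
[0.0415605  0.55849693] 0.00035661401130368433
jaw low [array([0.5654, 0.0666, 0.038 ]), array([0.5657, 0.052 , 0.038 ]), array([0.566 , 0.0369, 0.038 ]), array([0.5647, 0.0214, 0.038 ]), array([ 0.5606, -0.0291,  0.038 ]), array([ 0.5604, -0.0345,  0.038 ])]
```

step_arm:
  motion: [-0.008,0.0007,0,0,0.005,0,0,0.01,0,0.005,0,0,0.01,0,0.005,0,0,0.01,0,0.005,0,0,0.01,0,0.005,0,0,0.005,0,0.005,0,0,0.003,0,0.005,0,0,0,0,0.005]

```text
time_s: 9.15
ee_pos: [0.562, -0.0295, 0.0817]
tcp_rot: [[0.032, 0.999, -0.001], [0.999, -0.032, -0.0], [-0.0, -0.001, -1.0]]
force: [-0.3, -0.2, 0.6]
opening: 0.159
finger_force: 30.0
```

```bash
cat > st.py <<'E'
from h import *
s=sensors.observe();print(s['ee_pos'].round(5),s['tcp_rot'][:2,:2].round(4),s['force'].round(2),s['moment'].round(3),s['opening']*.0878)
E
python3 st.py
```

```text
[ 0.56198 -0.02948  0.0817 ] [[ 0.0316  0.9995]
 [ 0.9995 -0.0316]] [-0.32 -0.18  0.63] [-0.129  0.076 -0.025] 0.013996289853622295
```

step_arm:
  motion: [0,0,0.001,0,0.005,0,0,0.0005,0,0.005,0,0,0.0005,0,0.005,0,0,0,0,0.005,0,0,0,0,0.005,0,0,0,0,0.005,0,0,0,0,0.005,0,0,0,0,0.005]

```text
time_s: 9.95
ee_pos: [0.5622, -0.0295, 0.0802]
tcp_rot: [[0.032, 0.999, 0.0], [0.999, -0.032, 0.0], [0.0, 0.0, -1.0]]
force: [-0.3, -0.6, -0.1]
opening: 0.159
finger_force: 30.0
```

step_arm:
  motion: [0,0,0.0005,0,0.005,0,0,0.0003,0,0.005,0,0,0,0,0.005,0,0,0,0,0.005,0,0,0,0,0.005,0,0,0,0,0.005,0,0,0,0,0.005,0,0,0,0,0.005]

```text
time_s: 10.75
ee_pos: [0.5621, -0.0295, 0.0794]
tcp_rot: [[0.032, 0.999, -0.0], [0.999, -0.032, 0.0], [0.0, -0.0, -1.0]]
force: [0.2, -0.3, -1.3]
opening: 0.156
finger_force: 30.0
```

step_arm:
  motion: [0,0,0.0003,0,0.005,0,0,0.0003,0,0.005,0,0,0,0,0.005,0,0,0,0,0.005,0,0,0,0,0.005,0,0,0,0,0.005,0,0,0,0,0.005,0,0,0,0,0.005]

```text
time_s: 11.55
ee_pos: [0.5622, -0.0295, 0.0787]
tcp_rot: [[0.032, 0.999, 0.0], [0.999, -0.032, 0.0], [0.0, 0.0, -1.0]]
force: [-0.0, 1.0, -0.2]
opening: 0.16
finger_force: 30.0
```

step_arm:
  motion: [0,0,0.0003,0,0.005,0,0,0.0003,0,0.005,0,0,0,0,0.005,0,0,0,0,0.005,0,0,0,0,0.005,0,0,0,0,0.005,0,0,0,0,0.005,0,0,0,0,0.005]

```text
time_s: 12.35
ee_pos: [0.5622, -0.0295, 0.0785]
tcp_rot: [[0.032, 0.999, 0.0], [0.999, -0.032, 0.0], [0.0, 0.0, -1.0]]
force: [-2.4, 0.2, 5.7]
opening: 0.153
finger_force: 30.0
```

step_arm:
  motion: [0,-0.0004,-0.0002,0,0.005,0.004,-0.0004,0,0,0.005,0.005,-0.0004,0,0,0.005,0.005,0,0,0,0.005,0.003,0,0,0,0.005,0,0,0,0,0.005,0,0,0,0,0.005,0,0,0,0,0.005]

```text
time_s: 13.15
ee_pos: [0.5618, -0.0119, 0.0785]
tcp_rot: [[0.031, 1.0, 0.0], [1.0, -0.031, 0.001], [0.001, 0.0, -1.0]]
force: [-0.6, 1.3, 4.4]
opening: 0.159
finger_force: 30.0
```

step_arm:
  motion: [0,-0.0003,0,0,0.005,0,-0.0002,0,0,0.005,0,0,0,0,0.005,0,0,0,0,0.005,0,0,0,0,0.005,0,0,0,0,0.005,0,0,0,0,0.005,0,0,0,0,0.005]

```text
time_s: 13.95
ee_pos: [0.5612, -0.0122, 0.0785]
tcp_rot: [[0.032, 1.0, 0.0], [1.0, -0.032, 0.0], [0.0, 0.0, -1.0]]
force: [1.9, 1.7, 4.5]
opening: 0.157
finger_force: 30.0
```

```bash
python3 st.py
```

```text
[ 0.56124 -0.01225  0.07847] [[ 0.0316  0.9995]
 [ 0.9995 -0.0316]] [1.86 1.71 4.53] [ 0.609 -0.541  0.051] 0.013827774581506719
```

step_arm:
  motion: [0,-0.0002,-0.0001,0,0.005,0,-0.0002,0,0,0.005,0,0,0,0,0.005,0,0,0,0,0.005,0,0,0,0,0.005,0,0,0,0,0.005,0,0,0,0,0.005,0,0,0,0,0.005]

```text
time_s: 14.75
ee_pos: [0.561, -0.0124, 0.0785]
tcp_rot: [[0.032, 0.999, 0.001], [0.999, -0.032, -0.0], [-0.0, 0.001, -1.0]]
force: [4.9, 2.0, 2.3]
opening: 0.163
finger_force: 30.0
```

```bash
python3 st.py
```

```text
[ 0.56103 -0.01243  0.07852] [[ 0.0317  0.9995]
 [ 0.9995 -0.0317]] [4.93 1.96 2.26] [ 0.539 -1.151 -0.047] 0.014285398091742138
```

step_arm:
  motion: [0,0.0004,0,0,0.005,0.005,0,0,0,0.005,0.006,0,0,0,0.005,0.006,0,0,0,0.005,0.006,0,0,0,0.005,0.006,0,0,0,0.005,0,0,0,0,0.005,0,0,0,0,0.005]

```text
time_s: 15.55
ee_pos: [0.562, 0.0152, 0.0785]
tcp_rot: [[0.033, 0.999, 0.0], [0.999, -0.033, -0.002], [-0.002, 0.0, -1.0]]
force: [4.9, -3.6, 3.2]
opening: 0.154
finger_force: 30.0
```

```bash
python3 st.py
```

```text
[0.56199 0.01524 0.07849] [[ 0.0327  0.9995]
 [ 0.9995 -0.0327]] [ 4.87 -3.61  3.21] [-0.892 -0.935 -0.007] 0.01349926644247892
```

step_arm:
  motion: [0,0.0005,0,0.009,0.005,0.003,0,0,0,0.005,0.004,0,0,0,0.005,0.004,0,0,0,0.005,0.004,0,0,0,0.005,0,0,0,0,0.005,0,0,0,0,0.005,0,0,0,0,0.005]

```text
time_s: 16.35
ee_pos: [0.5626, 0.0308, 0.0785]
tcp_rot: [[0.042, 0.999, -0.001], [0.999, -0.042, -0.001], [-0.001, -0.001, -1.0]]
force: [2.5, -2.4, 5.4]
opening: 0.16
finger_force: 30.0
```

```bash
python3 st.py
```

```text
[0.56262 0.03079 0.07847] [[ 0.0415  0.9991]
 [ 0.9991 -0.0415]] [ 2.48 -2.42  5.44] [-0.916 -0.614 -0.014] 0.014054498443488697
```

step_arm:
  motion: [0,0.0001,-0.0001,0,0.005,0.003,0,0,0,0.005,0.003,0,0,0,0.005,0.002,0,0,0,0.005,0.002,0,0,0,0.005,0,0,0,0,0.005,0,0,0,0,0.005,0,0,0,0,0.005]

```text
time_s: 17.15
ee_pos: [0.563, 0.0395, 0.0785]
tcp_rot: [[0.042, 0.999, -0.001], [0.999, -0.042, -0.002], [-0.002, -0.001, -1.0]]
force: [1.1, -5.8, 4.8]
opening: 0.156
finger_force: 30.0
```

```bash
python3 st.py
```

```text
[0.56295 0.03954 0.07848] [[ 0.0421  0.9991]
 [ 0.9991 -0.0421]] [ 1.09 -5.82  4.84] [-1.868 -0.447  0.078] 0.013672693653949365
```

step_arm:
  motion: [0,0,-0.0002,0,0.005,0.001,0,0,0,0.005,0.001,0,0,0,0.005,0.001,0,0,0,0.005,0,0,0,0,0.005,0,0,0,0,0.005,0,0,0,0,0.005,0,0,0,0,0.005]

```text
time_s: 17.95
ee_pos: [0.563, 0.0418, 0.0785]
tcp_rot: [[0.042, 0.999, -0.001], [0.999, -0.042, -0.003], [-0.003, -0.001, -1.0]]
force: [1.3, -7.4, 4.4]
opening: 0.159
finger_force: 30.0
```

```bash
python3 st.py
```

```text
[0.56301 0.04179 0.07849] [[ 0.0425  0.9991]
 [ 0.9991 -0.0425]] [ 1.31 -7.41  4.45] [-2.217 -0.561  0.12 ] 0.013992305260479114
```

step_arm:
  motion: [0,0,-0.0001,0,0.005,0.001,0,0,0,0.005,0.001,0,0,0,0.005,0,0,0,0,0.005,0,0,0,0,0.005,0,0,0,0,0.005,0,0,0,0,0.005,0,0,0,0,0.005]

```text
time_s: 18.75
ee_pos: [0.5631, 0.0437, 0.0786]
tcp_rot: [[0.043, 0.999, -0.001], [0.999, -0.043, -0.003], [-0.003, -0.001, -1.0]]
force: [3.4, -9.0, 3.7]
opening: 0.155
finger_force: 30.0
```

```bash
python3 st.py
```

```text
[0.56307 0.04365 0.07857] [[ 0.0426  0.9991]
 [ 0.9991 -0.0426]] [ 3.42 -8.96  3.66] [-2.248 -0.594  0.14 ] 0.013621252584346571
```

step_arm:
  motion: [0,0.0001,0,0,0.016,0,0,0,0,0.02,0,0,0,0,0.03,0,0,0,0,0.04,0,0,0,0,0.04,0,0,0,0,0.04,0,0,0,0,0.04,0,0,0,0,0.04]

```text
time_s: 19.55
ee_pos: [0.5638, 0.0465, 0.0789]
tcp_rot: [[0.041, 0.999, -0.0], [0.999, -0.041, 0.0], [0.0, -0.0, -1.0]]
force: [0.7, 0.5, 0.5]
opening: 0.459
finger_force: 0.0
```

```bash
python3 st.py
```

```text
[0.56383 0.04652 0.07888] [[ 0.0407  0.9992]
 [ 0.9992 -0.0407]] [0.7  0.53 0.54] [-0.066  0.035  0.028] 0.04032944129531715
```

step_arm:
  motion: [0,0,-0.01,0,0.04,0,0,-0.03,0,0.04,0,0,-0.04,0,0.04,-0.03,0,-0.04,0,0.04,-0.04,0,0,0,0.04,-0.04,0,0,0,0.04,0,0,0,0,0.04,0,0,0,0,0.04]

```text
time_s: 20.35
ee_pos: [0.5592, -0.0645, 0.1995]
tcp_rot: [[0.043, 0.999, 0.001], [0.999, -0.043, 0.0], [0.0, 0.001, -1.0]]
force: [0.2, 0.8, 0.1]
opening: 0.455
finger_force: 0.0
```

```bash
python3 - <<'E'
from h import *
p,d,c=snap('wrist'); save('w5',p); P=pts(d,c)
hsv=cv2.cvtColor(p,cv2.COLOR_RGB2HSV);H,S,V=hsv[...,0],hsv[...,1],hsv[...,2]
o=(H>5)&(H<20)&(S>170)&(V>180); o[240:]=0
k,l,s,ce=cv2.connectedComponentsWithStats(o.astype(np.uint8)); i=1+s[1:,4].argmax()
print(s[i],np.median(P[l==i],0),rect(l==i,.088,c))
g=p.astype(int).sum(2)
rows=np.where(g[:240,s[i,0]-14]>550)[0]; print('rail end rows',rows.max(),planes([[s[i,0]-14,rows.max()+.5]],.038,c))
E
```

```text
[273  73  18  32 435] [0.5630677  0.04378799 0.08864177] ((562.9058837890625, 42.15265655517578), (23.836292266845703, 14.209086418151855), 87.8892822265625)
rail end rows 182 [[ 0.53559615 -0.04269782  0.038     ]]
```

View pics/w5.png

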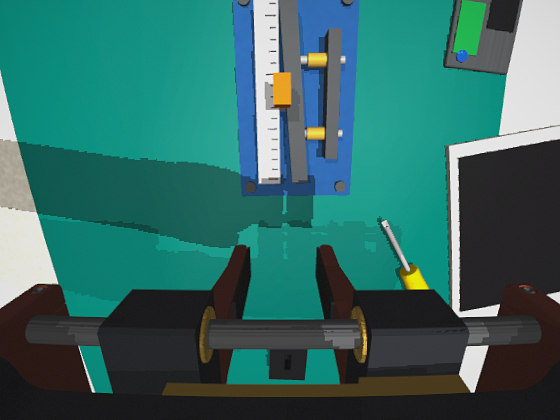

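The feeler, at (282,89), stands upright in the gap and in line with it. Its foot is on the plate and it hasn't moved since release, so I'm handing in.

```bash
python3 -c "
from station import job_done
print(job_done())"
```

```text
the job is handed in; nothing more can be done
None
```

I slid the feeler along the jig's gap until it took about 9 N to push, let go, and left it standing there, about 85 mm in from the wide end; the job is handed in, but it returned no verdict.

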